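# Shut the two lapping leaves of the vanity cabinet

### The job

Shut the little vanity cabinet on the desk: first swing the cream rebated leaf fully home while the rose leaf is still well open, then swing the rose leaf with the brass flange fully home, so that its flange laps over the cream leaf's edge. Leave the lavender blender case beside the cabinet where it stands.

Things in the scene. Friction and masses are not known exactly. Their poses are not given: they have to be found in the camera images.
- cabinet: Fixed black metal cabinet, 180 deep (x) x 300 wide (y) x 160 mm high. Origin: centre of its underside, on the desk. Its own x points to its back, its -x to the open front that roughly faces the robot, y to its left side (seen from the robot), z up. Flat items lie on the back half of its top, none higher than 12 mm.
- rebated_leaf (a joint): Opening angle of the cream leaf, rad: 0 shut (stop), up to 1.8. It hangs on a vertical hinge at the cabinet's +y front corner and opens towards the robot (clockwise seen from above). Panel 18 mm thick, 128 mm wide from the hinge axis, then an 8 mm thick aluminium tongue on the inner side to 148 mm. Friction holds it where left; under 2 N moves it.
- flanged_leaf (a joint): Opening angle of the rose leaf, rad: 0 shut (stop), up to 1.8. Hinged at the -y front corner, opens towards the robot (anticlockwise from above). Panel 18 mm thick, 149 mm wide, then an 8.5 mm thick brass flange on the outer side to 170 mm. Shut last, the flange lies flush in front of the cream leaf's tongue; shut too early, it stops the cream leaf. Friction as the cream leaf.
- rebated_leaf_hinge (a point): Top point of the cream leaf's hinge axis, 158 mm above the desk, in the plane of its inner face. Axes turn with the leaf: -x is the outward normal of the outer face, -y runs from hinge to free edge. Leaf spans 4 to 158 mm above the desk; a brass knob (18 mm across) stands 20 mm out of its outer face, 112 mm from the hinge, 65 mm above the desk.
- flanged_leaf_hinge (a point): Top point of the rose leaf's hinge axis, 158 mm above the desk, in the plane of its inner face. Axes turn with the leaf: -x is the outward normal of the outer face, +y runs from hinge to free edge. Leaf spans 4 to 158 mm above the desk; a brass knob (18 mm across) stands 20 mm out of its outer face, 112 mm from the hinge, 65 mm above the desk.
- rebated_leaf_face (a point): A good place to push: on the cream leaf's outer face, 100 mm from the hinge axis, 135 mm above the desk (23 mm below the leaf's top edge). Axes as at its hinge point.
- flanged_leaf_face (a point): A good place to push: on the rose leaf's outer face, 100 mm from the hinge axis, 135 mm above the desk. Axes as at its hinge point.
- blender_case: Loose hard lavender silicone egg-shaped makeup blender case, 62 mm across, 75 mm high, standing on the desk to the left or right of the cabinet. Origin: centre of its underside.
Things that resemble listed ones, but are neither listed nor needed, are in the scene too. Of the things that look like the blender_case, the largest one is meant.

How it is judged (in metres and radians):
On the way, in this order (a step that is already met when the one before it is completed fails the run):
1. the cream rebated leaf is shut while the rose flanged leaf is still well open (value of joint rebated_leaf below 0.09 rad and value of joint flanged_leaf above 0.35 rad), for 0.2 s.
2. the rose flanged leaf is shut over it (value of joint each of rebated_leaf, flanged_leaf below 0.09 rad), for 0.2 s.
At the end, for the whole second after the job is handed in: Both leaves are shut and at rest, each within 0.09 rad (about 13 mm at the free edge) of its stop, the rose flange lapping over the cream leaf's tongue; the blender case stands upright within 30 mm of where it was (all of step 2 and velocity of joint rebated_leaf between -0.05 and 0.05 rad/s and velocity of joint flanged_leaf between -0.05 and 0.05 rad/s and distance of blender_case from where it was at the start of the episode below 0.03 m and angle between blender_case's own z axis and vertical below 0.2 rad); the robot touches nothing.
It fails at once if the blender case is shoved or knocked over (distance of blender_case from where it was at the start of the episode above 0.03 m or angle between blender_case's own z axis and vertical above 0.3 rad).
It also fails if it takes over 45 s, if anything falls off the work surface, if the arm or the gripper's body presses on something with over 40 N, if the wrist force passes 120 N, or if a joint passes its speed limit or range.

### The arm

A 6-joint arm with a two-finger parallel gripper is mounted at the origin on the work surface. World frame = base frame: x ahead of the robot, y to its left, z up, the work surface at z = 0. Lengths are in mm, angles in rad, forces in N, time in s.
With the tool pointing down it reaches from about 300 to 850 mm from the base axis. Payload 4.2 kg.
Tool frame: the origin (TCP) lies on the centre line of the jaws, within the pads' length; the fingertips stand 25 mm ahead of it and the grasp point (between the pads) lies 6 mm ahead of it; z points along the fingers, y is the line along which they close (so a half turn about z gives the same grasp; the last joint's range is limited). The gripper opens to 91 mm and grips with 3 to 60 N. Pads are 32 mm wide; open, the fingers measure 118 mm over their backs; the gripper's body (76 mm by 178 mm) begins 60 mm behind the grasp point.
Start: joints at [1.317, 0.32, 1.565, -0, 1.257, -0.02], TCP at [133.214, 559.37, 238.976] pointing down, gripper open.
Joint ranges: [-3.11, 3.11], [-0.84, 2.01], [0.21, 2.61], [-1.34, 4.49], [0.05, 2.63], [-2.56, 2.56]. Speed limits (rad/s): [2.57, 2.57, 3.14, 3.14, 3.14, 3.14].

### API

Orientations are given as a unit quaternion [x, y, z, w].
In Python, from station import env gives the robot as it stands.
- The arm moves only by the shell command python3 -m creep 'ROWS' [FORCE]. ROWS is JSON, a list of rows, each an object of numbers: "hand": the gripper's target within -1 to 1 (shut at 1, half-way at 0, fully open at -1); "x", "y", "z": the shift along the tool's x, y, z in units of 0.025 m (1.0 is 0.025 m); "rx", "ry", "rz": the turn, a rotation vector about the tool's x, y, z in units of 0.08 rad (1.0 is 0.08 rad). A call has exactly 10 rows; each row shifts and turns the commanded pose from where the row before left it, along the tool's axes as they then stand; what a row does not reach is not made up. A row lasts 1/12 s, in which the tool goes at most 41.7 mm and 7.16 degrees, less where a joint would pass 70% of its speed; a pose out of reach is approached as far as the arm can. A call with a number of a shift or a turn outside -1 to 1 is refused whole. A call with a gripper value outside its range is refused whole. The fingers move at their own pace and stop on an object; FORCE is the grip in N (left out, the last holds). Time passes only in rows, so rows that do not move let the fingers close, or fill a call up. It gives the time, the measured TCP pose, the force, the opening and the grip force at its end, in the units of the state.
- env.state(): the state, without advancing time (a new reading comes with each control period).
- env.read_camera(name): name is "scene" or "top"; returns (picture, depth): 480x640x3 uint8, red, green, blue; 480x640 float32, mm along the optical axis (not along the pixel's ray), 0 where there is no reading.
- env.calibration(name): a dict with "camera_matrix" (3x3 intrinsics, pixels), "rvec" (rotation vector, rad) and "tvec" (3), from world to camera coordinates, as OpenCV has them. Camera axes: x right, y down, z forward; pixel columns grow to the right and rows downward; lengths in mm; the calibration is good to about 2 mm. A picture is of the moment at which its call begins. calibration takes no time and is no camera call.
- env.hand_in(): hands the job in; it is judged then, once.
The state is a dict: "t": time; "joints": joint angles; "qd": joint speeds; "effort": joint torques, N m; "tcp_pos": TCP position; "eef_rot": TCP orientation; "wrist_force": force on the tool from outside, world axes, zero at the start; "moment": the same for the moment, N m; "grip_width": finger opening in mm; "finger_force": force on a finger pad.
Only numpy, scipy, OpenCV 4.12 (cv2) and the standard library are available. Lean on these libraries where they do the work, as an engineer would, in place of code of your own. Each camera call takes 0.05 s, during which the arm holds its last target. There are 200 camera calls.

## Working session

There is one attempt and no reset: what is moved stays moved. The work goes in short steps, Python scripts to look and compute and a shell command to move; the robot and the scene stay as the last step left them, time stands still between calls to the robot, and variables do not carry over. Pictures are saved under pics/ and viewed, at most 10 in all, crops included, and the job is handed in when it is done.

```bash
mkdir -p pics; cat > h.py <<'E'
import numpy as np, cv2
from station import env
def grab(n):
    p,d=env.read_camera(n); c=env.calibration(n)
    return p,d,c
def world(u,v,d,c):
    K=np.array(c["camera_matrix"]);R=cv2.Rodrigues(np.array(c["rvec"],float))[0];t=np.array(c["tvec"],float).ravel()
    u=np.asarray(u);v=np.asarray(v);z=d[v,u]
    P=np.stack([(u-K[0,2])/K[0,0]*z,(v-K[1,2])/K[1,1]*z,z],-1)
    return (P-t)@R
E
python3 - <<'E'
from h import *
for n in("scene","top"):
    p,d,c=grab(n); cv2.imwrite(f"pics/{n}0.png",p[:,:,::-1]); np.save(f"{n}0.npy",d)
s=env.state();print(s["t"],s["tcp_pos"],s["eef_rot"],s["grip_width"])
E
```

```text
0.1 [133.12274064 558.95079784 238.21610203] [ 1.16648801e-01  9.93172912e-01 -7.83262945e-04 -9.95514718e-05] 91.06443375343807
```

View pics/scene0.png

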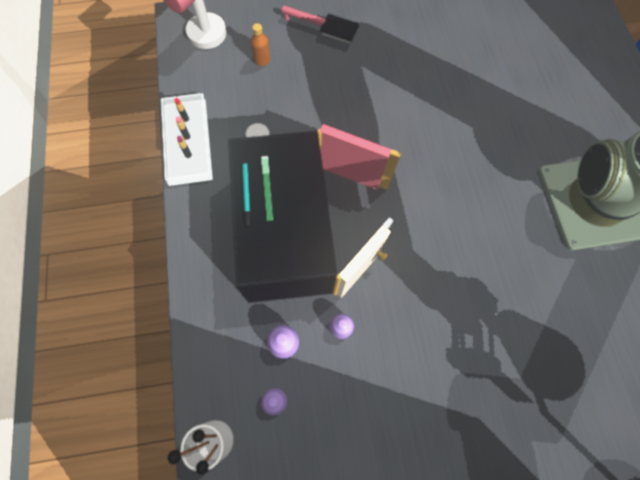

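View pics/top0.png

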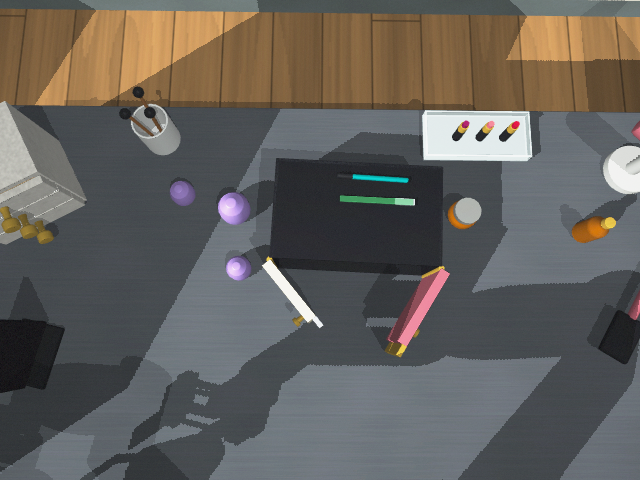

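Scene view: the robot is on the right and the cabinet is black. In the top view, the cream leaf runs (267,261)→(321,325) and the rose leaf runs (445,270)→(395,350). Blender case candidates in the top view are (234,208), the largest and lightest, (238,268), small, and (182,193), darker. The largest should be (234,208), so I'll measure all three and check with a close crop.

```bash
python3 - <<'E'
from h import *
p,d,c=grab("top")
cv2.imwrite("pics/crop1.png",cv2.resize(p[150:375,160:460,::-1],None,fx=2.6,fy=2.6,interpolation=cv2.INTER_CUBIC))
v,u=np.mgrid[100:400,150:500];v=v.ravel();u=u.ravel();W=world(u,v,d,c)
def reg(name,m):
    q=W[m];print(name,m.sum())
    return q
rgb=p[v,u].astype(int)
for nm,(a,b) in dict(egg=(234,208),small=(238,268),dark=(182,193)).items():
    m=(abs(u-a)<24)&(abs(v-b)<24)&(W[:,2]>12)&(rgb[:,2]>rgb[:,1]+25)
    q=W[m];print(nm,m.sum(),q.min(0).round(),q.max(0).round())
top=(abs(W[:,2]-158)<6)
m=top&(u>260)&(u<450)&(v>240)
for nm,mm in (("cream",m&(u<330)&(rgb.min(1)>120)),("rose",m&(u>380)&(rgb[:,0]>rgb[:,1]+50))):
    q=W[mm][:,:2].astype(np.float32); r=cv2.minAreaRect(q);print(nm,len(q),cv2.boxPoints(r).round(),r[1])
m=(abs(W[:,2]-160)<5)&(rgb.max(1)<60)&(u>265)&(u<450)
r=cv2.minAreaRect(W[m][:,:2].astype(np.float32));print("cab",m.sum(),r,cv2.boxPoints(r).round())
E
```

```text
egg 808 [507.  39.  12.] [ 776.  232. 1066.]
small 479 [603. 166.  13.] [648. 212.  63.]
dark 491 [507.  39.  12.] [ 800.  330. 1066.]
cream 809 [[504.  37.]
 [515.  23.]
 [628. 117.]
 [616. 131.]] (146.51480102539062, 17.61528968811035)
rose 932 [[ 480. -118.]
 [ 604. -196.]
 [ 614. -180.]
 [ 490. -103.]] (18.64991569519043, 146.59320068359375)
cab 15912 ((713.53369140625, -36.27439880371094), (300.3924865722656, 181.3733367919922), 87.70826721191406) [[ 617. -183.]
 [ 798. -190.]
 [ 810.  110.]
 [ 629.  117.]]
```

View pics/crop1.png

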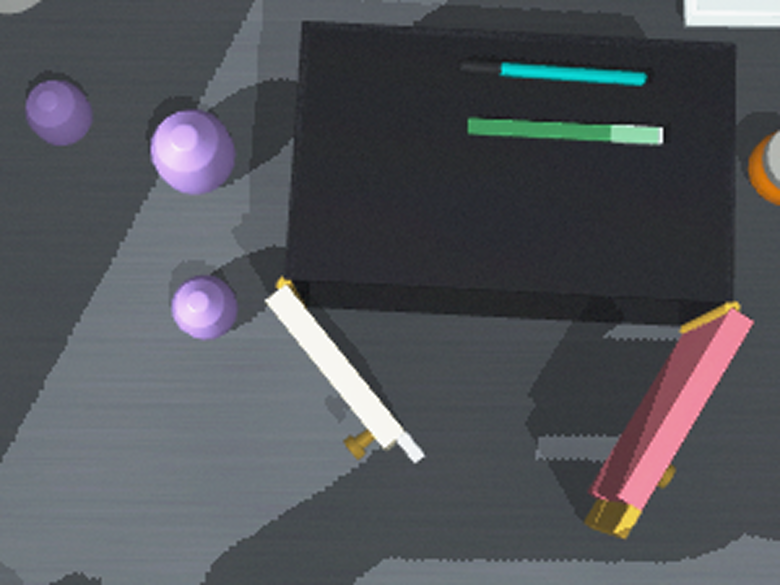

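The crop confirms the largest egg, at top pixel (234,208). It is left of the cabinet and only 75 mm high. With fingertips at z≈110 I stay clear above it, and above the knobs. Measured opening angles are about 0.84 rad for cream and 1.05 rad for rose. I'll close the fingers, align the tool with the cabinet and move across.

```bash
python3 -m creep '[{"hand":1,"rz":-0.8},{"hand":1,"rz":-0.8},{"hand":1,"rz":-0.8},{"hand":1,"x":-0.4,"y":-0.5},{"hand":1,"x":-0.8,"y":-1},{"hand":1,"x":-0.8,"y":-1},{"hand":1,"x":-0.8,"y":-1},{"hand":1,"x":-0.8,"y":-1},{"hand":1,"x":-0.8,"y":-1},{"hand":1,"x":-0.8,"y":-1}]' 10
python3 -m creep '[{"hand":1,"x":-0.8,"y":-1},{"hand":1,"x":-0.8,"y":-1},{"hand":1,"x":-0.8,"y":-1},{"hand":1,"x":-0.8,"y":-1},{"hand":1,"x":-0.8,"y":-1},{"hand":1,"x":-0.8,"y":-1},{"hand":1,"x":-0.8,"y":-1},{"hand":1,"x":-0.8,"y":-1},{"hand":1,"x":-0.8,"y":-1},{"hand":1,"x":-0.4,"y":-0.5}]'
cat > s.py <<'E'
from h import *
from scipy.spatial.transform import Rotation as R
s=env.state();x,y,z=s["tcp_pos"];print("t",s["t"],"cab",round(.9992*x-.04*y,1),round(.04*x+.9992*y,1),"z",round(z,1),"F",np.round(s["wrist_force"],1),s["grip_width"],"\n",R.from_quat(s["eef_rot"]).as_matrix().round(3).T)
E
python3 s.py
```

```text
t 0.15 cab 110.7 563.9 z 238.3 F [0.1 0.3 0.8] 91.14331389062006 
 [[-0.973  0.232  0.   ]
 [ 0.232  0.973 -0.001]
 [-0.    -0.001 -1.   ]]invalid input
invalid input
```

```bash
python3 -m creep '[{"hand":1,"x":0,"y":0,"z":0,"rx":0,"ry":0,"rz":-0.8},{"hand":1,"x":0,"y":0,"z":0,"rx":0,"ry":0,"rz":-0.8},{"hand":1,"x":0,"y":0,"z":0,"rx":0,"ry":0,"rz":-0.8},{"hand":1,"x":-0.4,"y":-0.5,"z":0,"rx":0,"ry":0,"rz":0},{"hand":1,"x":-0.8,"y":-1,"z":0,"rx":0,"ry":0,"rz":0},{"hand":1,"x":-0.8,"y":-1,"z":0,"rx":0,"ry":0,"rz":0},{"hand":1,"x":-0.8,"y":-1,"z":0,"rx":0,"ry":0,"rz":0},{"hand":1,"x":-0.8,"y":-1,"z":0,"rx":0,"ry":0,"rz":0},{"hand":1,"x":-0.8,"y":-1,"z":0,"rx":0,"ry":0,"rz":0},{"hand":1,"x":-0.4,"y":-0.5,"z":0,"rx":0,"ry":0,"rz":0}]' 10
python3 s.py
```

```text
t: 0.98
tcp_pos: [248.1, 400.7, 238.8]
eef_rot: [0.022, 1.0, -0.001, 0.0]
wrist_force: [-0.8, -0.4, 0.0]
grip_width: 27.1
finger_force: 0.0
t 0.9833 cab 231.9 410.3 z 238.8 F [-0.8 -0.4  0. ] 27.127788262380466 
 [[-0.999  0.045 -0.001]
 [ 0.045  0.999 -0.002]
 [ 0.    -0.002 -1.   ]]
```

```bash
python3 -m creep '[{"hand":1,"x":-0.8,"y":-1,"z":0,"rx":0,"ry":0,"rz":0},{"hand":1,"x":-0.8,"y":-1,"z":0,"rx":0,"ry":0,"rz":0},{"hand":1,"x":-0.8,"y":-1,"z":0,"rx":0,"ry":0,"rz":0},{"hand":1,"x":-0.8,"y":-1,"z":0,"rx":0,"ry":0,"rz":0},{"hand":1,"x":-0.8,"y":-1,"z":0,"rx":0,"ry":0,"rz":0},{"hand":1,"x":-0.8,"y":-1,"z":0,"rx":0,"ry":0,"rz":0},{"hand":1,"x":-0.8,"y":-1,"z":0,"rx":0,"ry":0,"rz":0},{"hand":1,"x":-0.8,"y":-1,"z":0,"rx":0,"ry":0,"rz":0},{"hand":1,"x":-0.8,"y":-1,"z":0,"rx":0,"ry":0,"rz":0},{"hand":1,"x":-0.8,"y":-1,"z":0,"rx":0,"ry":0,"rz":0}]'
python3 -m creep '[{"hand":1,"x":-0.7,"y":-1,"z":0,"rx":0,"ry":0,"rz":0},{"hand":1,"x":-0.6,"y":-0.8,"z":0,"rx":0,"ry":0,"rz":0},{"hand":1,"x":-0.4,"y":-0.5,"z":0.4,"rx":0,"ry":0,"rz":0},{"hand":1,"x":0,"y":0,"z":0.8,"rx":0,"ry":0,"rz":0},{"hand":1,"x":0,"y":0,"z":0.8,"rx":0,"ry":0,"rz":0},{"hand":1,"x":0,"y":0,"z":0.8,"rx":0,"ry":0,"rz":0},{"hand":1,"x":0,"y":0,"z":0.8,"rx":0,"ry":0,"rz":0},{"hand":1,"x":0,"y":0,"z":0.5,"rx":0,"ry":0,"rz":0},{"hand":1,"x":0,"y":0,"z":0,"rx":0,"ry":0,"rz":0},{"hand":1,"x":0,"y":0,"z":0,"rx":0,"ry":0,"rz":0}]'
python3 s.py
```

```text
t: 1.82
tcp_pos: [436.3, 144.1, 238.9]
eef_rot: [0.022, 1.0, -0.0, -0.0]
wrist_force: [-0.0, -0.3, -0.5]
grip_width: 0.4
finger_force: 0.0
t: 2.65
tcp_pos: [475.6, 86.6, 136.1]
eef_rot: [0.021, 1.0, -0.0, -0.001]
wrist_force: [0.4, -0.4, 0.6]
grip_width: 0.5
finger_force: 0.0
t 2.65 cab 471.8 105.5 z 136.1 F [ 0.4 -0.4  0.6] 0.5306249211862288 
 [[-0.999  0.043  0.002]
 [ 0.043  0.999 -0.   ]
 [-0.002 -0.    -1.   ]]
```

```bash
python3 -m creep '[{"hand":1,"x":-0.3,"y":-0.1,"z":0,"rx":0,"ry":0,"rz":0},{"hand":1,"x":-0.3,"y":-0.1,"z":0,"rx":0,"ry":0,"rz":0},{"hand":1,"x":-0.3,"y":-0.1,"z":0,"rx":0,"ry":0,"rz":0},{"hand":1,"x":-0.3,"y":-0.1,"z":0,"rx":0,"ry":0,"rz":0},{"hand":1,"x":-0.3,"y":-0.1,"z":0,"rx":0,"ry":0,"rz":0},{"hand":1,"x":-0.3,"y":-0.1,"z":0,"rx":0,"ry":0,"rz":0},{"hand":1,"x":-0.3,"y":-0.1,"z":0,"rx":0,"ry":0,"rz":0},{"hand":1,"x":-0.3,"y":-0.1,"z":0,"rx":0,"ry":0,"rz":0},{"hand":1,"x":-0.3,"y":-0.1,"z":0,"rx":0,"ry":0,"rz":0},{"hand":1,"x":-0.3,"y":-0.1,"z":0,"rx":0,"ry":0,"rz":0}]'
python3 s.py
```

```text
t: 3.48
tcp_pos: [550.6, 58.6, 136.2]
eef_rot: [0.021, 1.0, -0.0, -0.0]
wrist_force: [-2.2, -0.1, -0.9]
grip_width: 0.6
finger_force: 0.7
t 3.4833 cab 547.8 80.6 z 136.2 F [-2.2 -0.1 -0.9] 0.5571821459436243 
 [[-0.999  0.042  0.001]
 [ 0.042  0.999 -0.   ]
 [-0.001 -0.    -1.   ]]
```

Contact at 2 N, as expected. I'll keep pushing towards cx 586, cy 47.

```bash
python3 -m creep '[{"hand":1,"x":-0.2,"y":-0.15,"z":0,"rx":0,"ry":0,"rz":0},{"hand":1,"x":-0.2,"y":-0.15,"z":0,"rx":0,"ry":0,"rz":0},{"hand":1,"x":-0.2,"y":-0.15,"z":0,"rx":0,"ry":0,"rz":0},{"hand":1,"x":-0.2,"y":-0.15,"z":0,"rx":0,"ry":0,"rz":0},{"hand":1,"x":-0.2,"y":-0.15,"z":0,"rx":0,"ry":0,"rz":0},{"hand":1,"x":-0.2,"y":-0.15,"z":0,"rx":0,"ry":0,"rz":0},{"hand":1,"x":-0.15,"y":-0.15,"z":0,"rx":0,"ry":0,"rz":0},{"hand":1,"x":-0.1,"y":-0.15,"z":0,"rx":0,"ry":0,"rz":0},{"hand":1,"x":0,"y":0,"z":0,"rx":0,"ry":0,"rz":0},{"hand":1,"x":0,"y":0,"z":0,"rx":0,"ry":0,"rz":0}]'
cat > l.py <<'E'
from h import *
import sys
p,d,c=grab("top")
cv2.imwrite(sys.argv[1],cv2.resize(p[150:375,160:460,::-1],None,fx=2.6,fy=2.6,interpolation=cv2.INTER_CUBIC))
E
python3 s.py; python3 l.py pics/c2.png
```

```text
t: 4.32
tcp_pos: [585.4, 27.2, 136.4]
eef_rot: [0.021, 1.0, -0.0, 0.0]
wrist_force: [-0.7, -0.2, 0.1]
grip_width: 1.1
finger_force: 0.0
t 4.3167 cab 583.8 50.6 z 136.4 F [-0.7 -0.2  0.1] 1.098204685178468 
 [[-0.999  0.042 -0.   ]
 [ 0.042  0.999 -0.   ]
 [ 0.    -0.    -1.   ]]
```

View pics/c2.png

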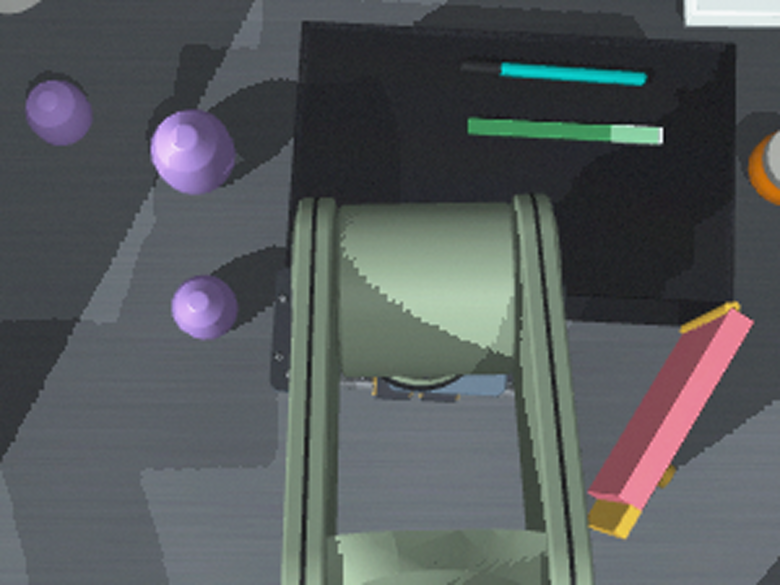

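The gripper and arm hide the cream leaf. The rose leaf and the egg have not moved. I'll press on gently until the force shows the stop.

```bash
python3 -m creep '[{"hand":1,"x":-0.06,"y":0,"z":0,"rx":0,"ry":0,"rz":0},{"hand":1,"x":-0.06,"y":0,"z":0,"rx":0,"ry":0,"rz":0},{"hand":1,"x":-0.06,"y":0,"z":0,"rx":0,"ry":0,"rz":0},{"hand":1,"x":0,"y":0,"z":0,"rx":0,"ry":0,"rz":0},{"hand":1,"x":0,"y":0,"z":0,"rx":0,"ry":0,"rz":0},{"hand":1,"x":0,"y":0,"z":0,"rx":0,"ry":0,"rz":0},{"hand":1,"x":0,"y":0,"z":0,"rx":0,"ry":0,"rz":0},{"hand":1,"x":0,"y":0,"z":0,"rx":0,"ry":0,"rz":0},{"hand":1,"x":0,"y":0,"z":0,"rx":0,"ry":0,"rz":0},{"hand":1,"x":0,"y":0,"z":0,"rx":0,"ry":0,"rz":0}]'
python3 s.py
```

```text
t: 5.2
tcp_pos: [587.8, 27.5, 136.4]
eef_rot: [0.021, 1.0, -0.0, -0.002]
wrist_force: [-4.8, -0.9, 3.2]
grip_width: 0.2
finger_force: 2.7
t 5.2 cab 586.2 51.0 z 136.4 F [-4.8 -0.9  3.2] 0.24974674855376783 
 [[-0.999  0.041  0.004]
 [ 0.041  0.999 -0.   ]
 [-0.004 -0.    -1.   ]]
```

```bash
python3 -m creep '[{"hand":1,"x":-0.06,"y":0,"z":0,"rx":0,"ry":0,"rz":0},{"hand":1,"x":-0.06,"y":0,"z":0,"rx":0,"ry":0,"rz":0},{"hand":1,"x":0,"y":0,"z":0,"rx":0,"ry":0,"rz":0},{"hand":1,"x":0,"y":0,"z":0,"rx":0,"ry":0,"rz":0},{"hand":1,"x":0,"y":0,"z":0,"rx":0,"ry":0,"rz":0},{"hand":1,"x":0,"y":0,"z":0,"rx":0,"ry":0,"rz":0},{"hand":1,"x":0,"y":0,"z":0,"rx":0,"ry":0,"rz":0},{"hand":1,"x":0,"y":0,"z":0,"rx":0,"ry":0,"rz":0},{"hand":1,"x":0,"y":0,"z":0,"rx":0,"ry":0,"rz":0},{"hand":1,"x":0,"y":0,"z":0,"rx":0,"ry":0,"rz":0}]'
python3 s.py
```

```text
t: 6.03
tcp_pos: [587.9, 27.4, 136.5]
eef_rot: [0.021, 1.0, -0.0, -0.005]
wrist_force: [-12.4, 0.7, 8.8]
grip_width: 0.5
finger_force: 6.5
t 6.0333 cab 586.3 50.9 z 136.5 F [-12.4   0.7   8.8] 0.5003385112706034 
 [[-0.999  0.042  0.011]
 [ 0.042  0.999 -0.   ]
 [-0.011  0.    -1.   ]]
```

The stop is reached: no further travel while the force rises. I'll retreat, rise, cross over the rose leaf to its outer side and view.

```bash
python3 -m creep '[{"hand":1,"x":0.4,"y":0,"z":0,"rx":0,"ry":0,"rz":0},{"hand":1,"x":0.8,"y":0,"z":0,"rx":0,"ry":0,"rz":0},{"hand":1,"x":0.8,"y":0,"z":0,"rx":0,"ry":0,"rz":0},{"hand":1,"x":0.5,"y":0,"z":-0.5,"rx":0,"ry":0,"rz":0},{"hand":1,"x":0.5,"y":0,"z":-0.8,"rx":0,"ry":0,"rz":0},{"hand":1,"x":0.5,"y":0,"z":-0.8,"rx":0,"ry":0,"rz":0},{"hand":1,"x":0,"y":0,"z":-0.8,"rx":0,"ry":0,"rz":0},{"hand":1,"x":0,"y":0,"z":-0.8,"rx":0,"ry":0,"rz":0},{"hand":1,"x":0,"y":-0.5,"z":-0.3,"rx":0,"ry":0,"rz":0},{"hand":1,"x":0,"y":-0.8,"z":0,"rx":0,"ry":0,"rz":0}]'
python3 -m creep '[{"hand":1,"x":0,"y":-0.8,"z":0,"rx":0,"ry":0,"rz":0},{"hand":1,"x":0,"y":-0.8,"z":0,"rx":0,"ry":0,"rz":0},{"hand":1,"x":0,"y":-0.8,"z":0,"rx":0,"ry":0,"rz":0},{"hand":1,"x":0,"y":-0.8,"z":0,"rx":0,"ry":0,"rz":0},{"hand":1,"x":0,"y":-0.8,"z":0,"rx":0,"ry":0,"rz":0},{"hand":1,"x":0,"y":-0.8,"z":0,"rx":0,"ry":0,"rz":0},{"hand":1,"x":0,"y":-0.8,"z":0,"rx":0,"ry":0,"rz":0},{"hand":1,"x":0,"y":-0.8,"z":0,"rx":0,"ry":0,"rz":0},{"hand":1,"x":0,"y":-0.7,"z":0,"rx":0,"ry":0,"rz":0},{"hand":1,"x":0,"y":0,"z":0,"rx":0,"ry":0,"rz":0}]'
python3 s.py; python3 l.py pics/c3.png
```

```text
t: 6.87
tcp_pos: [505.2, -1.4, 238.6]
eef_rot: [0.019, 1.0, 0.0, 0.003]
wrist_force: [-0.2, -1.2, -1.3]
grip_width: 0.6
finger_force: 0.0
t: 7.7
tcp_pos: [496.1, -182.4, 235.6]
eef_rot: [0.022, 1.0, -0.001, -0.0]
wrist_force: [0.1, 0.4, -0.0]
grip_width: 0.4
finger_force: 0.0
t 7.7 cab 503.0 -162.4 z 235.6 F [ 0.1  0.4 -0. ] 0.42651639378924056 
 [[-0.999  0.045  0.   ]
 [ 0.045  0.999 -0.002]
 [-0.    -0.002 -1.   ]]
```

View pics/c3.png

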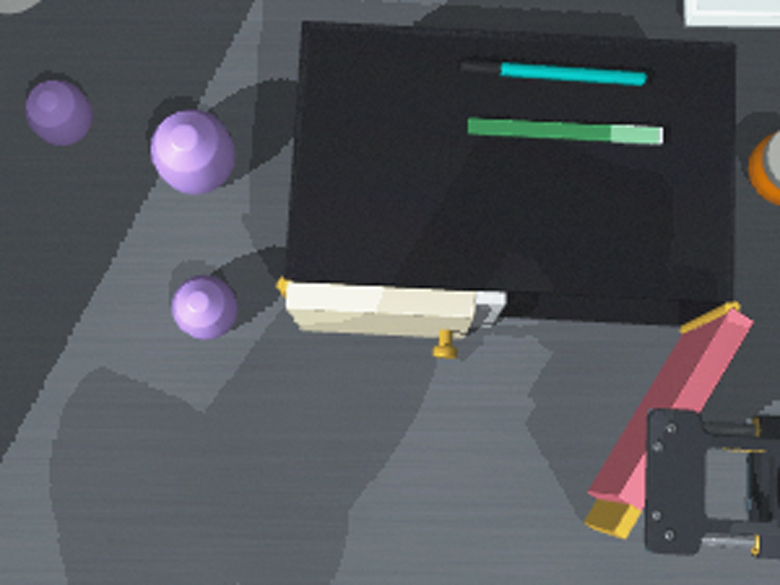

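The cream leaf is shut, with its edge along the cabinet front (285,285)→(505,297). The rose leaf is untouched and the gripper is on its outer side. I'll descend and push.

```bash
python3 -m creep '[{"hand":1,"x":0,"y":0,"z":0.5,"rx":0,"ry":0,"rz":0},{"hand":1,"x":0,"y":0,"z":0.8,"rx":0,"ry":0,"rz":0},{"hand":1,"x":0,"y":0,"z":0.8,"rx":0,"ry":0,"rz":0},{"hand":1,"x":0,"y":0,"z":0.8,"rx":0,"ry":0,"rz":0},{"hand":1,"x":0,"y":0,"z":0.8,"rx":0,"ry":0,"rz":0},{"hand":1,"x":0,"y":0,"z":0.3,"rx":0,"ry":0,"rz":0},{"hand":1,"x":0,"y":0,"z":0,"rx":0,"ry":0,"rz":0},{"hand":1,"x":-0.2,"y":0.23,"z":0,"rx":0,"ry":0,"rz":0},{"hand":1,"x":-0.2,"y":0.23,"z":0,"rx":0,"ry":0,"rz":0},{"hand":1,"x":-0.2,"y":0.23,"z":0,"rx":0,"ry":0,"rz":0}]'
python3 -m creep '[{"hand":1,"x":-0.2,"y":0.23,"z":0,"rx":0,"ry":0,"rz":0},{"hand":1,"x":-0.2,"y":0.23,"z":0,"rx":0,"ry":0,"rz":0},{"hand":1,"x":-0.2,"y":0.23,"z":0,"rx":0,"ry":0,"rz":0},{"hand":1,"x":-0.2,"y":0.23,"z":0,"rx":0,"ry":0,"rz":0},{"hand":1,"x":-0.2,"y":0.23,"z":0,"rx":0,"ry":0,"rz":0},{"hand":1,"x":-0.2,"y":0.23,"z":0,"rx":0,"ry":0,"rz":0},{"hand":1,"x":-0.2,"y":0.23,"z":0,"rx":0,"ry":0,"rz":0},{"hand":1,"x":-0.2,"y":0.23,"z":0,"rx":0,"ry":0,"rz":0},{"hand":1,"x":-0.2,"y":0.23,"z":0,"rx":0,"ry":0,"rz":0},{"hand":1,"x":-0.2,"y":0.23,"z":0,"rx":0,"ry":0,"rz":0}]'
python3 s.py
```

```text
t: 8.58
tcp_pos: [513.4, -162.0, 137.7]
eef_rot: [0.021, 1.0, -0.0, 0.001]
wrist_force: [-2.9, -1.6, 0.9]
grip_width: 0.4
finger_force: 1.3
t: 9.42
tcp_pos: [565.1, -106.4, 136.3]
eef_rot: [0.021, 1.0, 0.0, -0.0]
wrist_force: [-0.4, -0.5, -0.5]
grip_width: 0.4
finger_force: 0.5
t 9.4167 cab 568.9 -83.7 z 136.3 F [-0.4 -0.5 -0.5] 0.3536717004647849 
 [[-0.999  0.042  0.   ]
 [ 0.042  0.999  0.   ]
 [-0.     0.    -1.   ]]
```

```bash
python3 -m creep '[{"hand":1,"x":-0.14,"y":0.15,"z":0,"rx":0,"ry":0,"rz":0},{"hand":1,"x":-0.14,"y":0.15,"z":0,"rx":0,"ry":0,"rz":0},{"hand":1,"x":-0.12,"y":0.15,"z":0,"rx":0,"ry":0,"rz":0},{"hand":1,"x":-0.12,"y":0.15,"z":0,"rx":0,"ry":0,"rz":0},{"hand":1,"x":-0.1,"y":0.1,"z":0,"rx":0,"ry":0,"rz":0},{"hand":1,"x":-0.08,"y":0,"z":0,"rx":0,"ry":0,"rz":0},{"hand":1,"x":-0.06,"y":0,"z":0,"rx":0,"ry":0,"rz":0},{"hand":1,"x":0,"y":0,"z":0,"rx":0,"ry":0,"rz":0},{"hand":1,"x":0,"y":0,"z":0,"rx":0,"ry":0,"rz":0},{"hand":1,"x":0,"y":0,"z":0,"rx":0,"ry":0,"rz":0}]'
python3 s.py
```

```text
t: 10.25
tcp_pos: [582.8, -89.7, 136.2]
eef_rot: [0.021, 1.0, 0.001, -0.002]
wrist_force: [-4.7, 2.6, 2.2]
grip_width: 0.5
finger_force: 2.3
t 10.25 cab 585.9 -66.3 z 136.2 F [-4.7  2.6  2.2] 0.4888129125738712 
 [[-0.999  0.042  0.003]
 [ 0.042  0.999  0.001]
 [-0.003  0.002 -1.   ]]
```

Same depth as the cream leaf's stop (586). One more small press, then I'll retreat and look.

```bash
python3 -m creep '[{"hand":1,"x":-0.06,"y":0,"z":0,"rx":0,"ry":0,"rz":0},{"hand":1,"x":-0.06,"y":0,"z":0,"rx":0,"ry":0,"rz":0},{"hand":1,"x":0,"y":0,"z":0,"rx":0,"ry":0,"rz":0},{"hand":1,"x":0,"y":0,"z":0,"rx":0,"ry":0,"rz":0},{"hand":1,"x":0,"y":0,"z":0,"rx":0,"ry":0,"rz":0},{"hand":1,"x":0,"y":0,"z":0,"rx":0,"ry":0,"rz":0},{"hand":1,"x":0,"y":0,"z":0,"rx":0,"ry":0,"rz":0},{"hand":1,"x":0,"y":0,"z":0,"rx":0,"ry":0,"rz":0},{"hand":1,"x":0,"y":0,"z":0,"rx":0,"ry":0,"rz":0},{"hand":1,"x":0,"y":0,"z":0,"rx":0,"ry":0,"rz":0}]'
python3 s.py
python3 -m creep '[{"hand":1,"x":0.3,"y":0,"z":0,"rx":0,"ry":0,"rz":0},{"hand":1,"x":0.8,"y":0,"z":0,"rx":0,"ry":0,"rz":0},{"hand":1,"x":0.8,"y":0,"z":0,"rx":0,"ry":0,"rz":0},{"hand":1,"x":0.8,"y":0,"z":0,"rx":0,"ry":0,"rz":0},{"hand":1,"x":0.8,"y":0,"z":-0.5,"rx":0,"ry":0,"rz":0},{"hand":1,"x":0.8,"y":0,"z":-0.8,"rx":0,"ry":0,"rz":0},{"hand":1,"x":0.8,"y":0,"z":-0.8,"rx":0,"ry":0,"rz":0},{"hand":1,"x":0.8,"y":0,"z":-0.8,"rx":0,"ry":0,"rz":0},{"hand":1,"x":0.4,"y":0,"z":-0.4,"rx":0,"ry":0,"rz":0},{"hand":1,"x":0,"y":0,"z":0,"rx":0,"ry":0,"rz":0}]'
python3 s.py; python3 l.py pics/c4.png
```

```text
t: 11.08
tcp_pos: [582.8, -89.7, 136.3]
eef_rot: [0.021, 1.0, 0.001, -0.005]
wrist_force: [-11.7, 2.1, 7.0]
grip_width: 0.5
finger_force: 6.2
t 11.0833 cab 585.9 -66.3 z 136.3 F [-11.7   2.1   7. ] 0.5144929295544085 
 [[-0.999  0.042  0.01 ]
 [ 0.042  0.999  0.002]
 [-0.01   0.002 -1.   ]]
t: 11.92
tcp_pos: [429.8, -84.2, 221.3]
eef_rot: [0.021, 1.0, -0.001, 0.003]
wrist_force: [-0.3, -0.3, -0.7]
grip_width: 0.4
finger_force: 0.0
t 11.9167 cab 432.9 -66.9 z 221.3 F [-0.3 -0.3 -0.7] 0.35085727741118244 
 [[-0.999  0.042 -0.006]
 [ 0.042  0.999 -0.001]
 [ 0.006 -0.001 -1.   ]]
```

View pics/c4.png

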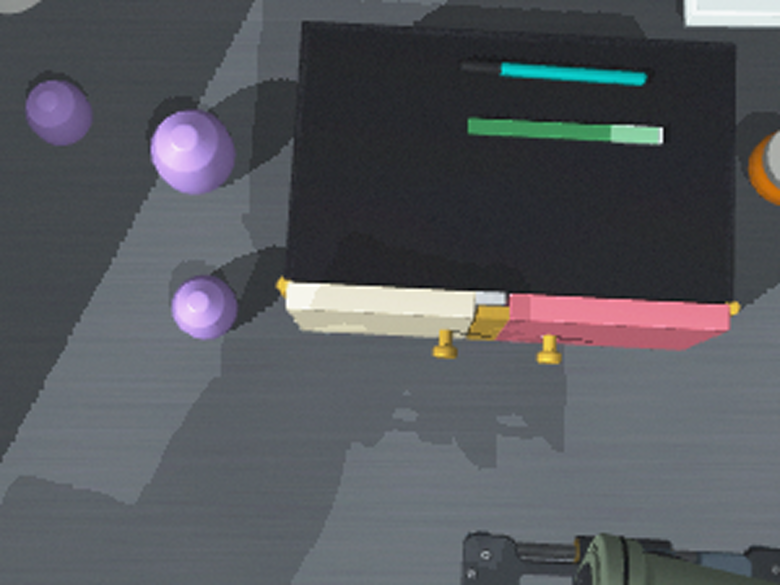

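Both leaves are shut flush, with the brass flange (490,320) in front of the tongue (490,297). The egg at (193,152) has not moved and the arm is clear.

```bash
python3 -c "
from station import env
print(env.hand_in())"
```

```text
the job is handed in; nothing more can be done
None
```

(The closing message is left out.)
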